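# Find the loose terminal bolt in the scooter deck and hold its cap open

### The job

Slide the blue cover of the scooter deck fully open, then tap the three bolts in turn from the robot's left to its right, all three, pressing firmly enough that the one loose bolt sinks. Then lift the orange cap beyond the loose bolt by its bar, at least halfway to upright, and finish while still holding it open and still; leave the other two caps shut and do not disturb the loose things lying on the bench and the deck.

Things in the scene. Friction and masses are not known exactly. Their poses are not given: they have to be found in the camera images.
- deck: Grey scooter deck, 184 mm wide (its x), 570 mm long (its y, to the robot's left, yaw up to 0.25 rad), fixed; top 68 mm above the bench. Origin: on the bench under mid-width. Compartment under the cover: 156 x 220 mm, y -225 to -5 mm, floor at 28 mm height. In it the left, middle, right bolts at x -48, y -50, -120, -190 mm; beyond each (larger x, same y) its orange cap.
- cover (a joint): Blue flat sliding cover (166 x 225 x 5 mm, top face 75 mm above the bench) over the compartment. 0 = shut, grows as it slides along the deck's +y, 0.215 m = fully open at its stop. It starts shut or up to 70 mm open. It slides with about 2 N of friction and stays where it is left.
- cover_grip (a point): Middle of the black upright rib on the cover by which it is slid: 12 mm thick (along the deck's y), 70 mm long (deck x), from the cover's top face up to 101 mm above the bench; this point is 88 mm above the bench. Moves with the cover.
- bolt_left (a joint): How far the left bolt has sunk: 0 = standing up as at the start, up to 0.008 m. Exactly one of the three bolts is loose (unknown which; they look alike): pushed down with more than about 2 N, it sinks 8 mm and stays down. A tight bolt gives less than 1.5 mm.
- bolt_left_top (a point): Centre of the top face of the left bolt's round steel head (22 mm across, 10 mm high), 57 mm above the bench at the start; it moves with the bolt. The plate around the head is 46 mm above the bench, the compartment's wall on the robot's side (68 mm above the bench) is 30 mm from the bolt's axis.
- cap_left (a joint): Angle of the left orange cap: 0 = shut (level), 1.4 rad = its stop, nearly upright. Its hinge, parallel to the deck's y, is on the side away from the robot, 68 mm from the lifting bar and at the bar's shut height (59.5 mm above the bench): the robot's side swings up. A light spring (1 to 3 N at the bar) shuts it when let go.
- cap_left_bar (a point): Middle of the left cap's lifting bar: round, 9 mm thick, parallel to the deck's y, 59.5 mm above the bench when shut; the robot-side end of a flat loop, 40 mm clear between its arms, which run 30 mm back to the cap's plate. Free below the bar down to 28 mm above the bench; 27 mm free between bar and bolt rail. Pinch it across from above; it turns between the fingers.
- bolt_middle (a joint): How far the middle bolt has sunk: 0 = standing up as at the start, up to 0.008 m. Exactly one of the three bolts is loose (unknown which; they look alike): pushed down with more than about 2 N, it sinks 8 mm and stays down. A tight bolt gives less than 1.5 mm.
- bolt_middle_top (a point): Centre of the top face of the middle bolt's round steel head (22 mm across, 10 mm high), 57 mm above the bench at the start; it moves with the bolt. The plate around the head is 46 mm above the bench, the compartment's wall on the robot's side (68 mm above the bench) is 30 mm from the bolt's axis.
- cap_middle (a joint): Angle of the middle orange cap: 0 = shut (level), 1.4 rad = its stop, nearly upright. Its hinge, parallel to the deck's y, is on the side away from the robot, 68 mm from the lifting bar and at the bar's shut height (59.5 mm above the bench): the robot's side swings up. A light spring (1 to 3 N at the bar) shuts it when let go.
- cap_middle_bar (a point): Middle of the middle cap's lifting bar: round, 9 mm thick, parallel to the deck's y, 59.5 mm above the bench when shut; the robot-side end of a flat loop, 40 mm clear between its arms, which run 30 mm back to the cap's plate. Free below the bar down to 28 mm above the bench; 27 mm free between bar and bolt rail. Pinch it across from above; it turns between the fingers.
- bolt_right (a joint): How far the right bolt has sunk: 0 = standing up as at the start, up to 0.008 m. Exactly one of the three bolts is loose (unknown which; they look alike): pushed down with more than about 2 N, it sinks 8 mm and stays down. A tight bolt gives less than 1.5 mm.
- bolt_right_top (a point): Centre of the top face of the right bolt's round steel head (22 mm across, 10 mm high), 57 mm above the bench at the start; it moves with the bolt. The plate around the head is 46 mm above the bench, the compartment's wall on the robot's side (68 mm above the bench) is 30 mm from the bolt's axis.
- cap_right (a joint): Angle of the right orange cap: 0 = shut (level), 1.4 rad = its stop, nearly upright. Its hinge, parallel to the deck's y, is on the side away from the robot, 68 mm from the lifting bar and at the bar's shut height (59.5 mm above the bench): the robot's side swings up. A light spring (1 to 3 N at the bar) shuts it when let go.
- cap_right_bar (a point): Middle of the right cap's lifting bar: round, 9 mm thick, parallel to the deck's y, 59.5 mm above the bench when shut; the robot-side end of a flat loop, 40 mm clear between its arms, which run 30 mm back to the cap's plate. Free below the bar down to 28 mm above the bench; 27 mm free between bar and bolt rail. Pinch it across from above; it turns between the fingers.
- wrench: Loose steel wrench lying flat on the bench between robot and deck; leave alone. Origin under its middle.
- screwdriver: Loose red screwdriver lying on the bench between robot and deck; leave alone.
- wheel: Loose red scooter wheel, 110 mm across, 24 mm high, lying on the bench left of the deck; leave alone. Origin under its centre.
- spray_can: Loose yellow can, 60 mm across, 150 mm high, standing on the bench right of the deck; leave alone. Origin under its centre.
- bearing: Loose steel bearing ring, 22 mm across, 7 mm high, lying on the deck's left end; leave alone.
- tin: Loose small round tin with a green top, 40 mm across, 28 mm high, standing on the deck's left end; leave alone.

How it is judged (in metres and radians):
On the way, in this order (a step that is already met when the one before it is completed fails the run):
1. the cover is slid fully open (value of joint cover above 0.205 m), for 0.2 s.
2. the left bolt is tapped (contact force between the fingers and bolt_left above 1 N), for 0.04 s.
3. the middle bolt is tapped (contact force between the fingers and bolt_middle above 1 N), for 0.04 s.
4. the right bolt is tapped (contact force between the fingers and bolt_right above 1 N), for 0.04 s.
At the end, for the whole second after the job is handed in: The cover is open to within 10 mm of its stop, the loose bolt has sunk (over 5 mm), its cap is held still by the fingers at more than 0.7 rad (40 degrees) open with over 0.5 N of contact, and the other two caps are shut (under 0.1 rad) (((value of joint bolt_left above 0.005 m and value of joint cap_left above 0.7 rad and contact force between the fingers and cap_left above 0.5 N and value of joint each of cap_middle, cap_right below 0.1 rad) or (value of joint bolt_middle above 0.005 m and value of joint cap_middle above 0.7 rad and contact force between the fingers and cap_middle above 0.5 N and value of joint each of cap_left, cap_right below 0.1 rad) or (value of joint bolt_right above 0.005 m and value of joint cap_right above 0.7 rad and contact force between the fingers and cap_right above 0.5 N and value of joint each of cap_left, cap_middle below 0.1 rad)) and value of joint cover above 0.205 m and velocity of joint cap_left between -0.1 and 0.1 rad/s and velocity of joint cap_middle between -0.1 and 0.1 rad/s and velocity of joint cap_right between -0.1 and 0.1 rad/s); the arm keeps its last pose, push and grip.
It fails at once if the cap of a bolt that is not known to be loose is lifted (over 0.3 rad while its bolt has not sunk) ((value of joint cap_left above 0.3 rad and value of joint bolt_left below 0.003 m) or (value of joint cap_middle above 0.3 rad and value of joint bolt_middle below 0.003 m) or (value of joint cap_right above 0.3 rad and value of joint bolt_right below 0.003 m)).
It fails at once if a bystander is moved by more than 40 mm (distance of any of wrench, screwdriver, wheel, spray_can, bearing, tin from where it was at the start of the episode above 0.04 m).
It also fails if it takes over 67 s, if anything falls off the work surface, if the arm or the gripper's body presses on something with over 40 N, if the wrist force passes 120 N, or if a joint passes its speed limit or range.

### The arm

A 6-joint arm with a two-finger parallel gripper is mounted at the origin on the work surface. World frame = base frame: x ahead of the robot, y to its left, z up, the work surface at z = 0. Lengths are in mm, angles in degrees, forces in N, time in s.
With the tool pointing down it reaches from about 375 to 975 mm from the base axis. Payload 3.8 kg.
Tool frame: the origin (TCP) lies at the very end of the fingers, on their centre line; the grasp point (between the pads) lies 19 mm behind it; z points along the fingers, y is the line along which they close (so a half turn about z gives the same grasp; the last joint's range is limited). The gripper opens to 85 mm and grips with 20 to 120 N. Pads are 22 mm wide; open, the fingers measure 114 mm over their backs; the gripper's body (76 mm by 85 mm) begins 54 mm behind the grasp point. The pads swing forward as they close: fully open they stand 13 mm farther back than shut.
Start: joints at [62.687, 15.12, 91.902, -0, 72.978, -2.114], TCP at [287.384, 610.761, 231.28] pointing down, gripper open.
Joint ranges: [-150.88, 150.88], [-54.13, 125.18], [17.81, 147.31], [-75.09, 255.09], [0, 152.58], [-146.25, 146.25]. Speed limits (degrees/s): [147.25, 147.25, 180, 180, 180, 180].

### API

Orientations are given as a 3x3 rotation matrix whose columns are the frame's x, y, z axes.
In Python, from bench import arm, optics, ticket gives the robot as it stands. The module is installed in compiled form; this text tells all that it offers.
- The arm moves only by the tool servo_tool, never from a script. Its argument "moves" is a list that holds one entry, the list of rows, each a list of 4 numbers: the shift along the tool's x, y, z in units of 0.3 m (1.0 is 0.3 m), then the turn about the tool's z in units of 360 degrees (1.0 is 360 degrees). In form: [[[dx, dy, dz, roll], ...]]. A call has 1 to 20 rows; each row is the pose to reach, as a shift and turn from the pose commanded when the call began, along the tool's axes at that moment, turning the shorter way round; what a row does not reach only later rows make up. A row lasts 1/10 s, in which the tool goes at most 50 mm and 8.59 degrees, less where a joint would pass 70% of its speed; a pose out of reach is approached as far as the arm can. A call with a number of a shift or a turn outside -1 to 1 is refused whole. A call with a gripper value outside its range is refused whole. "claw" is the closure, from 0 (fully open) to 1 (shut), set as the call begins (left out, the last holds). The fingers move at their own pace and stop on an object; the grip force is fixed at half the most. Time passes only in rows, so rows that repeat a pose let the fingers close. It gives the time, the measured TCP pose, the force, the opening and the grip force at its end, in the units of the state.
- arm.get_state(): the state, without advancing time (a new reading comes with each control period).
- optics.camera(name): name is "scene" or "top" or "wrist"; returns a dict with "img" (400x640x3 uint8, red, green, blue), "intrinsics" (3x3 intrinsics, pixels), "k1" (the pictures are not rectified: a ray, as slopes to the right and down, at radius r is drawn at 1 + k1 r^2 times it, then the intrinsics apply), "R" (3x3) and "t" (3): a world point X has camera coordinates R X + t; the wrist camera has in their place "hand_eye" (4x4, takes a point from camera to tool coordinates, whose origin is the TCP and whose axes are the flange's). Camera axes: x right, y down, z forward; pixel columns grow to the right and rows downward; lengths in mm; the calibration is good to about 2 mm. A picture is of the moment at which its call begins: read the wrist's pose just before it. There is no depth.
- ticket.job_done(): hands the job in; it is judged then, once.
Trained networks look in a picture, given as the dict that the camera call returned (one of the last four; its "shot" number tells which), for a name from the list of things; names that differ only in an ending like _2 or _b are one class to them, and where a whole thing is asked for, a point or a joint stands for the part that bears it (a point fixed in the world has none). Each returns a list of dicts, best first, with "conf" (0 to 1); they miss things now and then, are a little off and sometimes report something else, mostly with a low value. They report only what shows in the picture. A call takes as long as a camera call.
- optics.search_frame(name, picture): "at" ([column, row] as shares, 0 to 1, of the picture: columns of its width, rows of its height, amid what is visible of it).
- optics.regions_of(name, picture): "region" (400x640 bool, what is visible of it) and "at" ([column, row] as shares, 0 to 1, of the picture: columns of its width, rows of its height, amid what is visible of it).
The state is a dict: "time_s": time; "q": joint angles; "joint_vel": joint speeds; "joint_efforts": joint torques, N m; "position": TCP position; "ee_rot": TCP orientation; "ft_force": force on the tool from outside, world axes, zero at the start; "ft_torque": the same for the moment, N m; "grip_width": finger opening in mm; "grasp_force": force on a finger pad.
Only numpy, scipy, OpenCV 4.12 (cv2) and the standard library are available. Lean on these libraries where they do the work, as an engineer would, in place of code of your own. Each camera call takes 0.05 s, during which the arm holds its last target. There are 200 camera calls.

## Working session

There is one attempt and no reset: what is moved stays moved. The work goes in short steps, Python scripts to look and compute and a tool call to move; the robot and the scene stay as the last step left them, time stands still between calls to the robot, and variables do not carry over. Pictures are saved under pics/ and viewed, at most 10 in all, crops included, and the job is handed in when it is done.

Besides the shell and the picture viewer there is one more tool, called as name(argument=value, ...), one argument or row to a line, values as JSON. servo_tool: Moves the arm, as the interface text tells. Its arguments: {"type":"object","properties":{"moves":{"type":"array","items":{"type":"array","items":{"type":"array","items":{"type":"number","minimum":-1,"maximum":1}}}},"claw":{"type":"number"}},"required":["moves"]}

```bash
mkdir -p pics; cat > h.py <<'E'
import numpy as np, cv2
from bench import arm, optics, ticket
def ray(c,px,st=None):
    K=np.array(c["intrinsics"]);k1=c["k1"]
    d=np.array([(px[0]-K[0,2])/K[0,0],(px[1]-K[1,2])/K[1,1]]);u=d.copy()
    for _ in range(20): u=d/(1+k1*(u@u))
    v=np.array([u[0],u[1],1.])
    if "R" in c and c["R"] is not None:
        R=np.array(c["R"]);t=np.array(c["t"]);return -R.T@t,R.T@v
    H=np.array(c["hand_eye"]);Rt=np.array(st["ee_rot"]);p=np.array(st["position"])
    return p+Rt@H[:3,3],Rt@(H[:3,:3]@v)
def atz(c,px,z,st=None):
    o,d=ray(c,px,st);return o+d*(z-o[2])/d[2]
def tri(rays):
    A=0;b=0
    for o,d in rays:
        d=d/np.linalg.norm(d);P=np.eye(3)-np.outer(d,d);A=A+P;b=b+P@o
    return np.linalg.solve(A,b)
def find(name,c): return [(round(r["conf"],2),(np.array(r["at"])*[640,400]).round(1)) for r in optics.search_frame(name,c)[:2]]
def save(c,n): cv2.imwrite("pics/"+n,c["img"][:,:,::-1])
E
python3 - <<'E'
from h import *
np.set_printoptions(precision=3,suppress=True)
st=arm.get_state();print(st["ee_rot"],st["position"],st["ft_force"],st["time_s"])
cs={n:optics.camera(n) for n in("scene","top")}
for n,c in cs.items():
    save(c,n+"0.png")
names=["cover_grip","deck","cover","bolt_left_top","bolt_right_top","cap_right_bar","spray_can","tin","bearing","wheel","wrench","screwdriver"]
for m in names:
    f={n:find(m,c) for n,c in cs.items()};print(m,f)
    if all(f.values()): print("   ",tri([ray(cs[n],f[n][0][1]) for n in cs]))
E
```

```text
[[-0.905  0.426 -0.001]
 [ 0.426  0.905 -0.002]
 [ 0.    -0.002 -1.   ]] [287.054 610.113 229.96 ] [ 0.033 -0.99  -0.82 ] 0.0
cover_grip {'scene': [(0.74, array([274.5, 189.3]))], 'top': [(0.96, array([338.4, 180.1]))]}
    [ 549.892 -128.353   63.211]
deck {'scene': [(0.66, array([295.5, 214. ]))], 'top': [(0.76, array([318.2, 175.7])), (0.63, array([384.4, 261.4]))]}
    [562.378 -48.717   9.751]
cover {'scene': [(0.93, array([276.8, 188.7]))], 'top': [(0.66, array([333. , 183.8])), (0.22, array([384.7, 258.5]))]}
    [ 541.618 -115.378   65.746]
bolt_left_top {'scene': [], 'top': []}
bolt_right_top {'scene': [], 'top': [(0.7, array([334.1, 181.5])), (0.52, array([364.8, 200.2]))]}
cap_right_bar {'scene': [(0.45, array([341. , 239.5])), (0.41, array([242.9, 178.5]))], 'top': [(0.55, array([373.9, 174.8])), (0.48, array([149.7, 194.8]))]}
    [ 505.074 -112.63   -98.421]
spray_can {'scene': [(0.66, array([190.7, 150.6]))], 'top': [(0.97, array([457.9, 181.3]))]}
    [ 553.668 -541.902   77.217]
tin {'scene': [(0.72, array([337.8, 241.2]))], 'top': [(0.3, array([458.8, 182.6]))]}
    [ 453.296 -296.218 -112.911]
bearing {'scene': [(0.62, array([479.3, 284.9]))], 'top': []}
wheel {'scene': [(0.86, array([480., 285.])), (0.7, array([278.1, 187.9]))], 'top': [(0.78, array([150.7, 193.1])), (0.31, array([336.9, 180.1]))]}
    [502.132 538.912   6.82 ]
wrench {'scene': [(0.55, array([292.7, 160. ]))], 'top': [(0.75, array([384.3, 255.2]))]}
    [ 287.17  -294.031    7.451]
screwdriver {'scene': [(0.8, array([411.9, 216.6]))], 'top': [(0.74, array([227.6, 245.1]))]}
    [322.888 253.913  -2.229]
```

View pics/top0.png

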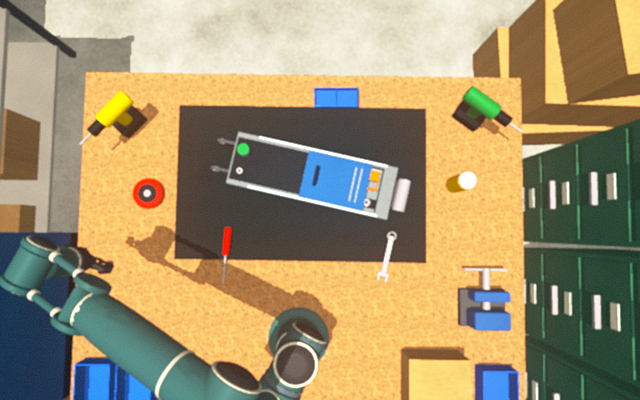

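View pics/scene0.png

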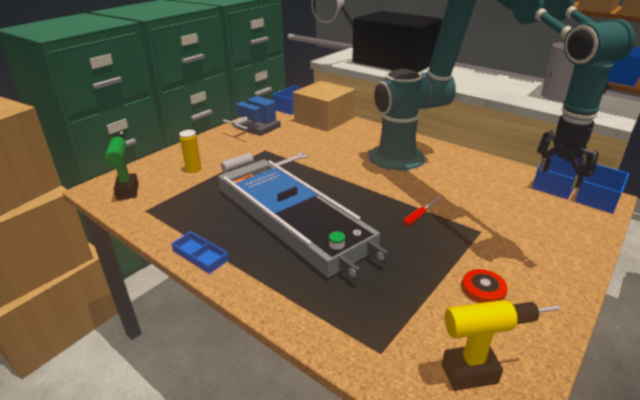

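The top view shows the deck yawed, with the black rib at about (317,175), the partly open cover, the tin at (243,149) and the bearing at (239,170). In the scene view the rib is at about (288,193).

```bash
python3 - <<'E'
from h import *
np.set_printoptions(precision=3,suppress=True)
cs={n:optics.camera(n) for n in("scene","top")}
c=cs["top"]
for nm,px in dict(LF=(237,133),LN=(228,184),RN=(388,219),RF=(397,167)).items(): print(nm,atz(c,px,68))
print("rib",tri([ray(cs["top"],(317,175)),ray(cs["scene"],(288,193))]),atz(c,(317,175),95))
hsv=cv2.cvtColor(c["img"],cv2.COLOR_RGB2HSV)
m=((hsv[...,0]>95)&(hsv[...,0]<125)&(hsv[...,1]>120)&(hsv[...,2]>90)).astype(np.uint8)
m[:140]=0;m[225:]=0;m[:,:280]=0;m[:,400:]=0
m=cv2.morphologyEx(m,cv2.MORPH_CLOSE,np.ones((9,9)))
cc=max(cv2.findContours(m,0,1)[0],key=cv2.contourArea)
b=cv2.boxPoints(cv2.minAreaRect(cc));print(b)
for p in b: print(atz(c,p,75))
print("tin",atz(c,(243,149),96),"bearing",atz(c,(239,170),75))
big={n:cv2.resize(cs[n]["img"][y:y+100,x:x+200],None,fx=4,fy=4,interpolation=2) for n,x,y in(("top",215,125),("scene",200,150))}
cv2.imwrite("pics/z1.png",cv2.resize(np.vstack([big["top"],big["scene"]]),(600,600))[:,:,::-1])
E
```

```text
LF [712.022 224.478  68.   ]
LN [532.826 251.128  68.   ]
RN [ 420.04  -303.208   68.   ]
RF [ 600.729 -333.693   68.   ]
rib [564.836 -54.325  84.559] [565.476 -56.368  95.   ]
[[297.618 195.121]
 [307.906 150.228]
 [372.196 164.962]
 [361.908 209.854]]
[497.27    9.075  75.   ]
[653.706 -23.94   75.   ]
[ 605.574 -246.76    75.   ]
[ 449.869 -212.426   75.   ]
tin [651.036 197.918  96.   ] bearing [581.289 213.114  75.   ]
```

View pics/z1.png

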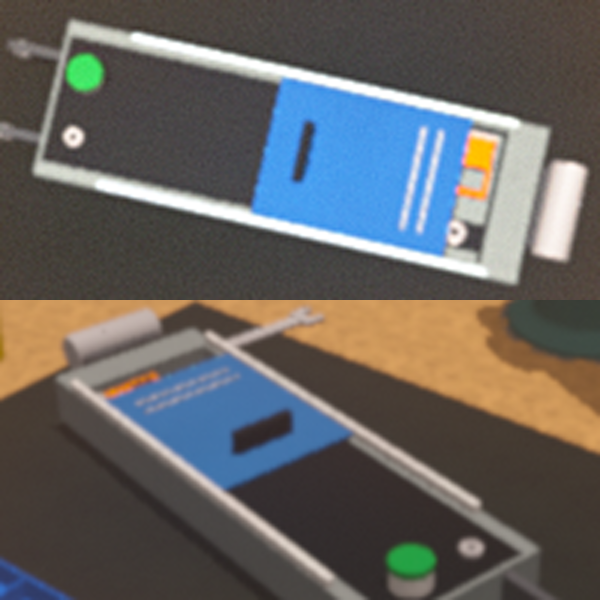

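servo_tool(
  moves=[
    [[-0.9,-0.86,0,0.212],[-0.9,-0.86,0,0.212],[-0.9,-0.86,0,0.212],[-0.9,-0.86,0,0.212],[-0.9,-0.86,0,0.212],[-0.9,-0.86,0,0.212],[-0.9,-0.86,0,0.212],[-0.9,-0.86,0,0.212],[-0.9,-0.86,0,0.212],[-0.9,-0.86,0,0.212],[-0.9,-0.86,0,0.212]],
  ],
  claw=1,
)

```text
time_s: 2.5
position: [421.9, 262.5, 231.5]
ee_rot: [[0.197, 0.98, 0.0], [0.98, -0.197, 0.0], [0.0, 0.0, -1.0]]
ft_force: [0.4, -0.2, 0.0]
grip_width: 0.2
grasp_force: 0.0
```

servo_tool(
  moves=[
    [[-1.0,0.678,0,0],[-1.0,0.678,0,0],[-1.0,0.678,0,0],[-1.0,0.678,0,0],[-1.0,0.678,0,0],[-1.0,0.678,0,0],[-1.0,0.678,0,0],[-1.0,0.678,0,0],[-1.0,0.678,0,0]],
  ],
)

```text
time_s: 3.4
position: [561.9, -73.2, 230.9]
ee_rot: [[0.2, 0.98, -0.001], [0.98, -0.2, 0.0], [0.0, -0.001, -1.0]]
ft_force: [-0.5, 0.1, -0.4]
grip_width: -0.2
grasp_force: 0.0
```

```bash
python3 - <<'E'
from h import *
np.set_printoptions(precision=3,suppress=True)
st=arm.get_state();c=optics.camera("wrist");save(c,"w1.png")
print(st["time_s"],st["position"],st["ee_rot"]);print(c["hand_eye"],c["intrinsics"],c["k1"])
E
```

```text
3.4 [561.866 -73.176 230.893] [[ 0.2    0.98  -0.001]
 [ 0.98  -0.2    0.   ]
 [ 0.    -0.001 -1.   ]]
[[  -0.      -0.966   -0.259   65.688]
 [   1.      -0.       0.      -0.295]
 [  -0.      -0.259    0.966 -141.074]
 [   0.       0.       0.       1.   ]] [[276.224   0.    315.116]
 [  0.    276.224 197.976]
 [  0.      0.      1.   ]] -0.026711116365232775
```

View pics/w1.png

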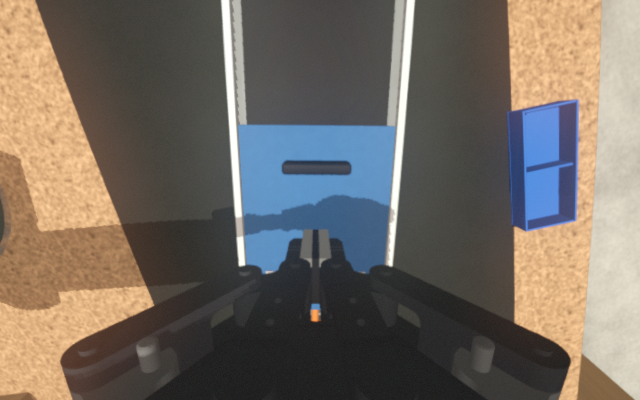

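The wrist view shows the rib centred at about (317,168) and the cover's far edge at row 125, from columns 239 to 394, square to the tool.

```bash
python3 - <<'E'
from h import *
np.set_printoptions(precision=1,suppress=True)
st=arm.get_state();c=dict(optics.camera("wrist"))
R=np.array(st["ee_rot"]);p=np.array(st["position"])
for n,px,z in (("rib far top",(317,161),101),("rib near top",(317,173),101),("L",(283,167),101),("R",(350,167),101),("cl",(239,125),75),("cr",(394,125),75),("railL0",(227,2),72),("railL1",(240,240),72),("railR0",(408,2),72),("railR1",(394,240),72)):
    X=atz(c,px,z,st);print(n,X,R.T@(X-p))
E
```

```text
rib far top [568.7 -41.9 101. ] [ 30.6   1.6 129.9]
rib near top [566.4 -53.6 101. ] [ 18.7   1.6 129.9]
L [534.7 -41.  101. ] [ 24.7 -31.9 129.9]
R [599.5 -54.2 101. ] [ 24.7  34.2 129.8]
cl [495.9   7.9  75. ] [ 64.9 -79.6 156. ]
cr [654.4 -24.3  75. ] [ 64.9  82.1 155.8]
railL0 [513.8 121.5  72. ] [179.7 -84.7 159.1]
railL1 [ 461.2 -118.4   72. ] [-65.9 -88.5 158.9]
railR0 [683.8  86.9  72. ] [179.7  88.8 158.9]
railR1 [ 638.5 -154.4   72. ] [-65.8  92.4 158.7]
```

servo_tool(
  moves=[
    [[-0.03,0.005,0.2,0],[-0.03,0.005,0.35,0],[-0.03,0.005,0.44,0],[-0.03,0.005,0.497,0],[-0.03,0.005,0.497,0],[-0.03,0.005,0.497,0]],
  ],
)

```text
time_s: 4.1
position: [560.8, -79.6, 82.6]
ee_rot: [[0.197, 0.98, -0.0], [0.98, -0.197, 0.0], [0.0, -0.0, -1.0]]
ft_force: [1.1, 0.2, 0.5]
grip_width: -0.2
grasp_force: 0.0
```

servo_tool(
  moves=[
    [[0.04,0,0,0],[0.08,0,0,0],[0.14,0,0,0],[0.22,0,0,0],[0.3,0,0,0],[0.38,0,0,0],[0.46,0,0,0],[0.52,0,0,0],[0.57,0,0,0],[0.6,0,0,0],[0.6,0,0,0]],
  ],
)

```text
time_s: 5.2
position: [596.8, 96.1, 82.3]
ee_rot: [[0.199, 0.98, -0.0], [0.98, -0.199, 0.0], [0.0, -0.0, -1.0]]
ft_force: [-0.8, 0.3, 0.5]
grip_width: 0.1
grasp_force: 0.0
```

servo_tool(
  moves=[
    [[0.015,0,0,0],[0.03,0,0,0],[0.045,0,0,0],[0.06,0,0,0],[0.06,0,0,0]],
  ],
)

```text
time_s: 5.7
position: [596.7, 96.9, 82.2]
ee_rot: [[0.196, 0.981, -0.01], [0.98, -0.196, -0.025], [-0.027, -0.005, -1.0]]
ft_force: [-9.9, -50.1, 16.3]
grip_width: 0.2
grasp_force: 26.2
```

servo_tool(
  moves=[
    [[0.01,0,0,0],[0.02,0,0,0],[0.02,0,0,0]],
  ],
)

```text
time_s: 6.0
position: [596.7, 97.0, 82.2]
ee_rot: [[0.195, 0.981, -0.014], [0.98, -0.195, -0.034], [-0.036, -0.007, -0.999]]
ft_force: [-12.7, -67.3, 21.3]
grip_width: -0.2
grasp_force: 35.0
```

servo_tool(
  moves=[
    [[-0.06,0,0,0],[-0.14,0,0,0],[-0.14,0,-0.15,0],[-0.2,0,-0.3,0],[-0.35,0,-0.45,0],[-0.5,0,-0.5,0],[-0.65,0,-0.5,0],[-0.8,0,-0.5,0],[-0.95,0,-0.5,0],[-1.0,0,-0.5,0],[-1.0,0,-0.5,0],[-1.0,0,-0.5,0]],
  ],
)

```text
time_s: 7.2
position: [541.5, -174.7, 231.7]
ee_rot: [[0.201, 0.98, -0.001], [0.98, -0.201, 0.002], [0.002, -0.001, -1.0]]
ft_force: [0.5, -0.1, 0.4]
grip_width: 0.3
grasp_force: 0.0
```

```bash
python3 - <<'E'
from h import *
np.set_printoptions(precision=1,suppress=True)
st=arm.get_state();c=optics.camera("wrist");save(c,"w2.png")
t=optics.camera("top");s=optics.camera("scene")
print(st["time_s"],st["position"])
R=np.array(st["ee_rot"]);p=np.array(st["position"])
for n,z in(("bolt_left_top",57),("bolt_middle_top",57),("bolt_right_top",57),("cap_left_bar",64),("cover_grip",95)):
    for r in optics.search_frame(n,c)[:4]:
        px=np.array(r["at"])*[640,400];print(n,round(r["conf"],2),px,R.T@(atz(c,px,z,st)-p))
big={n:cv2.resize(k["img"][y:y+100,x:x+200],None,fx=4,fy=4,interpolation=2) for n,x,y,k in(("top",215,125,t),("scene",200,150,s))}
cv2.imwrite("pics/z2.png",cv2.resize(np.vstack([big["top"],big["scene"]]),(600,600))[:,:,::-1])
E
```

```text
7.2 [ 541.5 -174.7  231.7]
bolt_left_top 0.72 [275.3 115.1] [ 75.3 -43.9 174.9]
bolt_middle_top 0.94 [277.5 174.3] [  9.4 -43.8 174.8]
bolt_right_top 0.92 [278.3 231.4] [-61.3 -45.3 174.7]
cap_left_bar 0.64 [354.2 118.1] [ 71.9  41.9 167.8]
cap_left_bar 0.19 [277.5 172.8] [ 12.4 -42.7 167.8]
cover_grip 0.89 [315.6  39.2] [140.7   0.2 136.9]
```

View pics/w2.png

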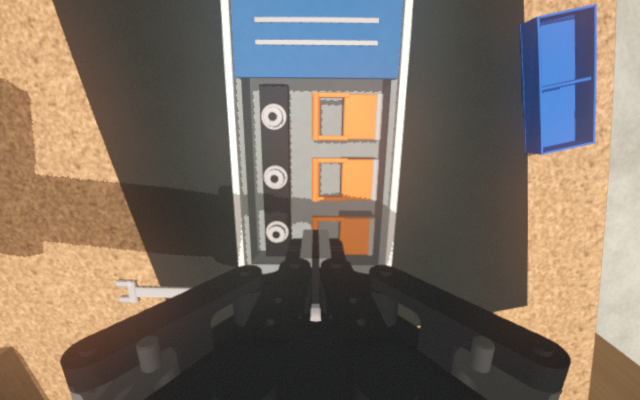

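View pics/z2.png

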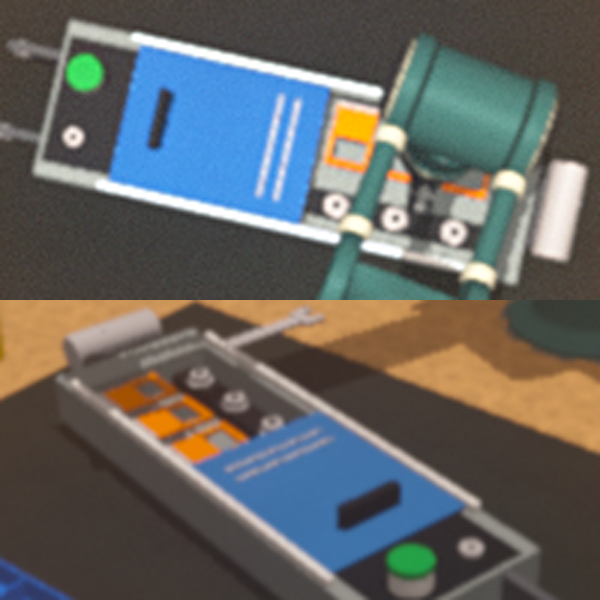

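The compartment is open: bolts at about (274,116), (275,177), (277,232) and bars at about column 315; the tin and bearing have not moved.

servo_tool(
  moves=[
    [[0.14,-0.08,0.1,0],[0.255,-0.148,0.3,0],[0.255,-0.148,0.45,0],[0.255,-0.148,0.53,0],[0.255,-0.148,0.56,0],[0.255,-0.148,0.58,0],[0.255,-0.148,0.592,0],[0.255,-0.148,0.6,0],[0.255,-0.148,0.6,0]],
  ],
)

```text
time_s: 8.5
position: [515.0, -92.0, 56.4]
ee_rot: [[0.2, 0.98, 0.002], [0.98, -0.2, 0.0], [0.0, 0.002, -1.0]]
ft_force: [-8.8, 2.9, 13.2]
grip_width: 0.0
grasp_force: 6.7
```

servo_tool(
  moves=[
    [[0,0,0.008,0],[0,0,0.015,0],[0,0,0.015,0]],
  ],
)

```text
time_s: 8.8
position: [515.3, -92.1, 56.0]
ee_rot: [[0.2, 0.98, 0.001], [0.98, -0.2, 0.0], [0.0, 0.001, -1.0]]
ft_force: [-19.9, 5.6, 43.1]
grip_width: -0.2
grasp_force: 21.0
```

servo_tool(
  moves=[
    [[0,0,-0.04,0],[0,0,-0.08,0],[-0.08,0,-0.08,0],[-0.18,0,-0.08,0],[-0.233,0,-0.08,0],[-0.233,0,-0.05,0],[-0.233,0,-0.03,0],[-0.233,0,-0.02,0],[-0.233,0,-0.01,0],[-0.233,0,0,0],[-0.233,0,0,0]],
  ],
)

```text
time_s: 9.9
position: [500.8, -160.6, 55.8]
ee_rot: [[0.198, 0.98, -0.001], [0.98, -0.198, -0.002], [-0.002, -0.0, -1.0]]
ft_force: [-21.9, 4.5, 56.7]
grip_width: -0.2
grasp_force: 28.3
```

Middle is tight as well; now the right one.

servo_tool(
  moves=[
    [[0,0,-0.04,0],[0,0,-0.08,0],[-0.08,0,-0.08,0],[-0.18,0,-0.08,0],[-0.233,0,-0.08,0],[-0.233,0,-0.05,0],[-0.233,0,-0.03,0],[-0.233,0,-0.02,0],[-0.233,0,-0.01,0],[-0.233,0,-0.003,0],[-0.233,0,-0.003,0]],
  ],
)

```text
time_s: 11.0
position: [485.2, -227.7, 49.0]
ee_rot: [[0.199, 0.98, -0.002], [0.98, -0.199, 0.001], [0.001, -0.002, -1.0]]
ft_force: [-4.2, 1.4, 6.1]
grip_width: -0.2
grasp_force: 3.3
```

servo_tool(
  moves=[
    [[0,0,-0.06,0],[0,0,-0.15,0],[-0.1,0,-0.3,0],[-0.25,0.05,-0.42,0],[-0.25,0.05,-0.5,0],[-0.25,0.05,-0.5,0],[-0.25,0.05,-0.5,0]],
  ],
  claw=0.72,
)

```text
time_s: 11.7
position: [485.9, -305.1, 199.3]
ee_rot: [[0.2, 0.98, 0.002], [0.98, -0.2, -0.001], [-0.0, 0.002, -1.0]]
ft_force: [-0.7, 0.5, -0.8]
grip_width: 24.0
grasp_force: 0.0
```

```bash
cat > look.py <<'E'
from h import *
import sys
np.set_printoptions(precision=1,suppress=True)
st=arm.get_state();c=optics.camera("wrist");save(c,sys.argv[1])
print(st["time_s"],st["position"],st["grip_width"])
R=np.array(st["ee_rot"]);p=np.array(st["position"])
for n,z in(("bolt_right_top",49),("cap_right_bar",59.5)):
    for r in optics.search_frame(n,c)[:4]:
        px=np.array(r["at"])*[640,400];print(n,round(r["conf"],2),px,R.T@(atz(c,px,z,st)-p))
E
python3 look.py w3.png
```

```text
11.7 [ 485.9 -305.1  199.3] 24.034267089584155
bolt_right_top 0.62 [297.3 115.8] [ 73.8 -18.3 150.3]
cap_right_bar 0.58 [385.3 114.5] [ 74.9  68.4 140. ]
```

View pics/w3.png

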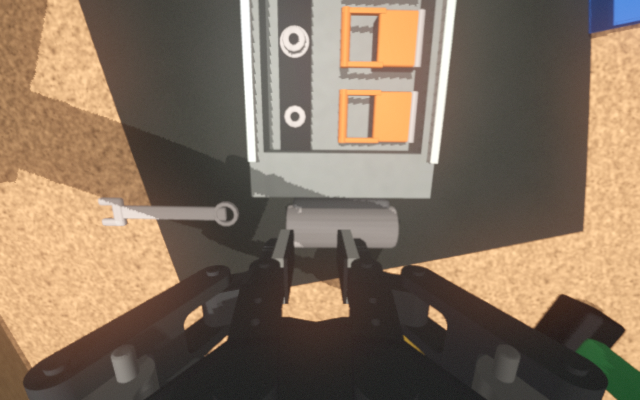

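The right bolt has visibly sunk (295,116). Its cap's bar spans columns 339–348 and rows 92–143. I'll take a second, closer view to measure its height.

servo_tool(
  moves=[
    [[0.03,0.09,0.1,0],[0.06,0.09,0.2,0],[0.06,0.09,0.2,0],[0.06,0.09,0.2,0]],
  ],
)

```text
time_s: 12.25
position: [514.0, -291.4, 136.8]
ee_rot: [[0.198, 0.98, -0.004], [0.98, -0.198, 0.002], [0.001, -0.004, -1.0]]
ft_force: [0.6, -0.0, -0.2]
grip_width: 23.4
grasp_force: 0.0
```

```bash
python3 look.py w4.png
```

```text
12.25 [ 514.  -291.4  136.8] 23.439398721509306
bolt_right_top 0.55 [261.  138.9] [ 54.  -44.3  88. ]
cap_right_bar 0.88 [371.8 137.5] [55.6 43.7 77.2]
```

View pics/w4.png

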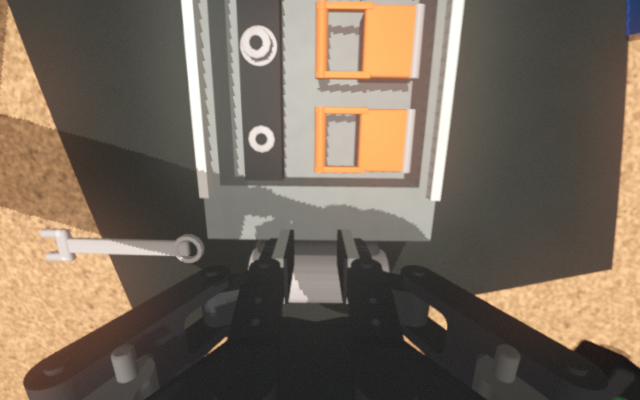

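The bar now spans columns 315–327 and rows 108–172, centred at about (321,140).

```bash
python3 - <<'E'
from h import *
np.set_printoptions(precision=1,suppress=True)
st=arm.get_state();c=optics.camera("wrist")
R=np.array(st["ee_rot"]);p=np.array(st["position"])
s3=dict(position=[485.9,-305.1,199.3],ee_rot=[[0.2,0.98,0.002],[0.98,-0.2,-0.001],[0,0.002,-1]])
X=tri([ray(c,(321,140),st),ray(c,(343.5,117),s3)]);print(X,R.T@(X-p))
for z in(59.5,64): X=atz(c,(321,140),z,st);print(z,X,R.T@(X-p)); 
print(atz(c,(343.5,117),59.5,s3))
E
```

```text
[ 530.3 -241.3   44.4] [54.   3.4 95.7]
59.5 [ 531.2 -242.    59.5] [53.5  4.4 80.7]
64 [ 531.2 -241.8   64. ] [53.8  4.3 76.2]
[ 527.7 -239.8   59.5]
```

servo_tool(
  moves=[
    [[0.09,0.006,0.03,0],[0.179,0.012,0.1,0],[0.179,0.012,0.18,0],[0.179,0.012,0.22,0],[0.179,0.012,0.22,0]],
  ],
)

```text
time_s: 12.95
position: [528.4, -240.7, 71.4]
ee_rot: [[0.2, 0.98, -0.002], [0.98, -0.2, 0.001], [0.001, -0.003, -1.0]]
ft_force: [0.4, 0.1, -0.1]
grip_width: 23.8
grasp_force: 0.0
```

```bash
python3 look.py w5.png
```

```text
12.95 [ 528.4 -240.7   71.4] 23.799586537270006
bolt_right_top 0.55 [242.1 226.2] [  3.4 -46.4  22.6]
bolt_right_top 0.19 [388.1  13.3] [122.4  38.2  22.4]
bolt_right_top 0.19 [ 40.2 322.4] [ -71.9 -200.2   22.9]
cap_right_bar 0.96 [385. 226.] [ 7.5 41.  11.8]
```

View pics/w5.png

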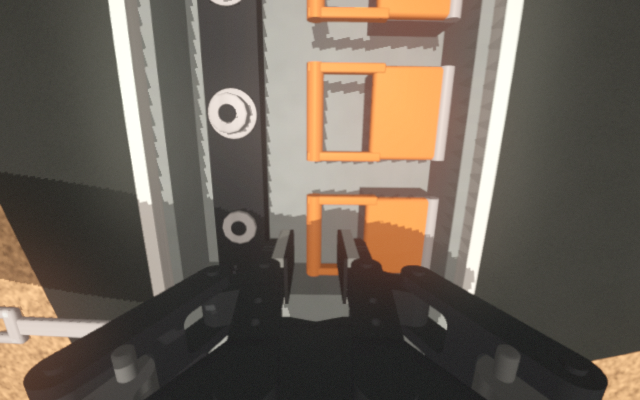

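The bar is centred between the fingertips: the bar is at column 314, the tips at 289 and 342, both near row 233. I'll descend and close.

servo_tool(
  moves=[
    [[0,-0.003,0.02,0],[0,-0.003,0.045,0],[0,-0.003,0.07,0],[0,-0.003,0.09,0],[0,-0.003,0.09,0]],
  ],
)

```text
time_s: 13.6
position: [527.6, -240.1, 44.0]
ee_rot: [[0.2, 0.98, -0.002], [0.98, -0.2, 0.001], [0.001, -0.003, -1.0]]
ft_force: [-0.6, -0.2, 0.2]
grip_width: 24.0
grasp_force: 0.0
```

servo_tool(
  moves=[
    [[0,0,0,0],[0,0,0,0],[0,0,0,0],[0,0,0,0],[0,0,0,0]],
  ],
  claw=1,
)

```text
time_s: 14.1
position: [527.3, -240.3, 45.1]
ee_rot: [[0.2, 0.98, -0.003], [0.98, -0.2, 0.001], [0.0, -0.003, -1.0]]
ft_force: [-4.3, 0.3, 0.6]
grip_width: 6.4
grasp_force: 58.5
```

servo_tool(
  moves=[
    [[0,0.001,-0.017,0],[0,0.0025,-0.034,0],[0,0.006,-0.05,0],[0,0.01,-0.067,0],[0,0.016,-0.083,0],[0,0.0226,-0.0986,0],[0,0.0226,-0.0986,0]],
  ],
)

```text
time_s: 14.8
position: [533.6, -241.6, 75.7]
ee_rot: [[0.199, 0.98, -0.004], [0.98, -0.199, 0.001], [0.0, -0.004, -1.0]]
ft_force: [-9.3, 1.1, -0.2]
grip_width: 6.7
grasp_force: 58.8
```

Forces are low, so I'll go on to about 0.9 rad.

servo_tool(
  moves=[
    [[0,0.008,-0.015,0],[0,0.017,-0.0295,0],[0,0.027,-0.043,0],[0,0.038,-0.056,0],[0,0.05,-0.068,0],[0,0.063,-0.08,0],[0,0.063,-0.08,0],[0,0.063,-0.08,0],[0,0.063,-0.08,0]],
  ],
)

```text
time_s: 15.7
position: [551.8, -245.5, 101.2]
ee_rot: [[0.199, 0.98, -0.005], [0.98, -0.199, 0.001], [0.0, -0.005, -1.0]]
ft_force: [-14.4, 2.2, 10.9]
grip_width: 6.5
grasp_force: 58.9
```

```bash
python3 - <<'E'
from h import *
w=optics.camera("wrist");t=optics.camera("top");s=optics.camera("scene")
f=lambda c,x,y,m:cv2.resize(c["img"][y:y+m*2//3,x:x+m],(400,267),interpolation=2)
cv2.imwrite("pics/z3.png",np.vstack([np.hstack([f(w,160,0,400),f(s,200,140,150)]),np.hstack([f(t,215,115,200),f(s,200,140,200)])])[:,:,::-1])
E
```

```text
(no output)
```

View pics/z3.png

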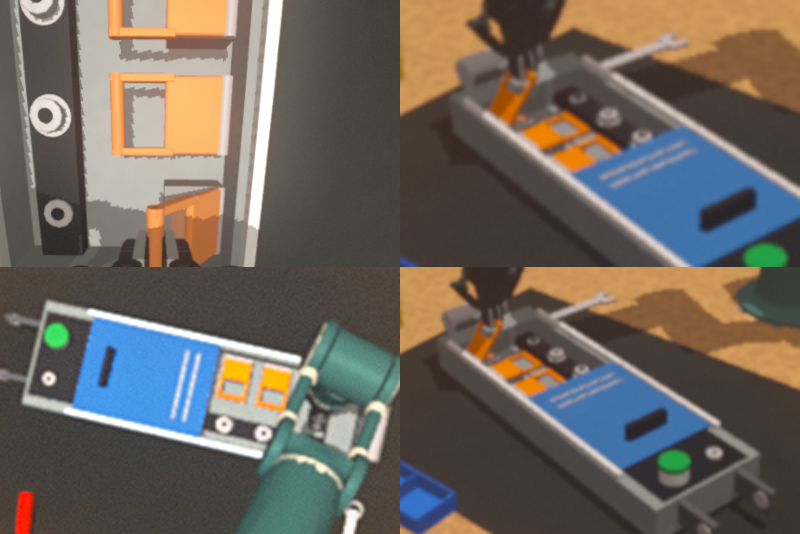

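The right cap is held open at about 55°: the TCP rose 56 mm on the 68 mm radius. The cover is open, the other two caps are shut and the loose things in view (tin, bearing, wrench, screwdriver) look undisturbed. I'll let it settle, then hand in.

servo_tool(
  moves=[
    [[0,0,0,0],[0,0,0,0],[0,0,0,0],[0,0,0,0]],
  ],
)

```text
time_s: 16.25
position: [551.8, -245.5, 101.2]
ee_rot: [[0.199, 0.98, -0.004], [0.98, -0.199, 0.001], [-0.0, -0.004, -1.0]]
ft_force: [-14.1, 2.3, 10.4]
grip_width: 6.3
grasp_force: 58.9
```

```bash
python3 -c "
from h import *
print(arm.get_state()['grasp_force'],ticket.job_done())"
```

```text
the job is handed in; nothing more can be done
58.90265643596649 None
```

I handed the job in at about 16 s with the cover fully open and all three bolts tapped left to right; the right one was loose and sank, and its cap is held still at about 55°. The hand-in returned no verdict.

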